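Index the notched flange and lock it with the matching keeper

ROBOT

A 7-joint arm with a two-finger parallel gripper is mounted at the origin on a cart in front of the work surface, level with it; the furniture and walls round the work are solid. World frame = base frame: x ahead of the robot, y to its left, z up, the work surface at z = 0. Lengths are in m, angles in degrees, forces in N, time in s.
With the tool pointing down it reaches from about 0.425 to 0.95 m from the base axis. Payload 16.7 kg.
Tool frame: the origin (TCP) lies on the centre line of the jaws, within the pads' length; the fingertips stand 19 mm ahead of it and the grasp point (between the pads) is the TCP (manip.tcp_to_tips is the distance from the TCP to the fingertips, in m); z points along the fingers, y is the line along which they close (so a half turn about z gives the same grasp; the last joint's range is limited). The gripper opens to 94 mm and grips with 3 to 60 N. Pads are 16 mm wide; open, the fingers measure 119 mm over their backs; the gripper's body (75 mm by 177 mm) begins 78 mm behind the grasp point.
Start: joints at [58.871, 24.414, 4.234, 92.017, -1.954, 63.644, -3.845], TCP at [0.259, -0.623, 0.224] pointing down, gripper open.
Joint ranges: [-163.25, 163.25], [-28.42, 122.38], [-70.27, 78.77], [12.13, 141.07], [-58.53, 238.53], [9.26, 117.41], [-156.51, 156.51]. Speed limits (degrees/s): [108.29, 108.29, 136.94, 136.94, 172.46, 172.46, 172.46].

INTERFACE

Orientations are given as [roll, pitch, yaw] about the fixed x, y, z axes, in that order (R = Rz(yaw) Ry(pitch) Rx(roll)).
In Python, from station import manip gives the robot as it stands. The module is installed in compiled form; this text tells all that it offers.
- The arm moves only by the tool send_rows, never from a script. Its arguments are lists of equal length, an entry for each row: "dp": the shift along the tool's x, y, z in units of 120 mm (1.0 is 120 mm), a list of three; "angular": the turn, a rotation vector about the tool's x, y, z in units of 30 degrees (1.0 is 30 degrees), a list of three; "claw": the finger opening in mm, from 0 to 94. In form: {"dp": [[tx, ty, tz], ...], "angular": [[wx, wy, wz], ...], "claw": [claw, ...]}. A call has 1 to 12 rows; each row is the pose to reach, as a shift and turn from the pose commanded when the call began, along the tool's axes at that moment; what a row does not reach only later rows make up. A row lasts 1/10 s, in which the tool goes at most 50 mm and 8.59 degrees, less where a joint would pass 70% of its speed; a pose out of reach is approached as far as the arm can. A call with a number of a shift or a turn outside -1 to 1 is refused whole. A call with a gripper value outside its range is refused whole. The fingers move at their own pace and stop on an object; the grip force is fixed at half the most. Time passes only in rows, so rows that repeat a pose let the fingers close. It gives the time, the measured TCP pose, the force, the opening and the grip force at its end, in the units of the state.
- manip.state(): the state, without advancing time (a new reading comes with each control period).
- manip.get_image(name): name is "side" or "top"; returns a dict with "img" (384x512x3 uint8, red, green, blue), "mtx" (3x3 intrinsics, pixels), "world_to_cam" (4x4, takes a point from world to camera coordinates). Camera axes: x right, y down, z forward; pixel columns grow to the right and rows downward; lengths in m; the calibration is good to about 2 mm. A picture is of the moment at which its call begins. There is no depth.
- manip.hand_in(): hands the job in; it is judged then, once.
The state is a dict: "t": time; "q": joint angles; "dq": joint speeds; "joint_efforts": joint torques, N m; "position": TCP position; "orientation": TCP orientation; "contact_force": force on the tool from outside, world axes, zero at the start; "wrist_torque": the same for the moment, N m; "gripper_width": finger opening in m; "grip_force": force on a finger pad.
Only numpy, scipy, OpenCV 4.12 (cv2) and the standard library are available. Lean on these libraries where they do the work, as an engineer would, in place of code of your own. Each camera call takes 0.05 s, during which the arm holds its last target. There are 200 camera calls.

TASK

Push the round flange round by its ears, without lifting it off its boss, until its notch faces the yellow mark on the fixture. Then lock it with the one keeper plate of the three whose two holes match the dowel pins: its tongue in the notch, dropped over both pins and lying flat on the fixture. Leave the other two keepers flat on the mat and do not shove or knock over the other things around.

Things in the scene. Friction and masses are not known exactly. Their poses are not given: they have to be found in the camera images.
- fixture: dark steel plate fixed to the mat, 12 mm thick, x -85 to 118, y +-85 mm. Origin: boss axis, at the underside, z up. The boss (30 mm diameter) rises 21.5 mm above the plate's top; two 8 mm dowel pins with tapered tips rise 16 mm above it at x = 96, y = +-32 mm. A yellow line (the mark) runs between them along +x from x = 81 to 117 mm. Its +x side is turned roughly to the robot.
- mark (a point): where the middle of the flange's notch lies when it faces the yellow mark: in the fixture at x = 48 mm, y = 0, on the plate's top (z = 12 mm)
- seat (a point): midway between the dowel pins, on the plate's top: in the fixture at x = 96 mm, y = 0, z = 12 mm; a seated keeper's origin lies here
- flange: round aluminium flange, loose on the plate round the boss (bore 34 mm, 2 mm play), 110 mm diameter, 16 mm thick, 0.3-0.65 kg. Origin: centre of its underside, z up. Notch in the rim at +x, 22 mm wide, floor 40 mm from the centre. Three ears 22 mm wide, as thick as the flange, reach 79 mm out at 60, 180, 300 degrees from the notch. Only friction holds it.
- notch (a point): middle of the flange's notch, 48 mm from the flange's centre along its +x axis, at its underside
- keeper_narrow: brass keeper, two 11 mm through holes at x = 0, y = +-24 mm (48 mm apart). Plate 32 (x) by 104 (y) by 10 mm; tongue 16 mm wide along -x, tip 49 mm from the origin; on top a red grip 30 (x) by 16 mm (y), z = 10 to 44 mm. Origin: centre of the plate's underside, z up. 0.16 kg. Starts flat on the mat at any yaw.
- keeper_middle: brass keeper, two 11 mm through holes at x = 0, y = +-32 mm (64 mm apart). Plate 32 (x) by 104 (y) by 10 mm; tongue 16 mm wide along -x, tip 49 mm from the origin; on top a red grip 30 (x) by 16 mm (y), z = 10 to 44 mm. Origin: centre of the plate's underside, z up. 0.16 kg. Starts flat on the mat at any yaw. It fits the pins: seated, its axes lie along the fixture's.
- keeper_wide: brass keeper, two 11 mm through holes at x = 0, y = +-40 mm (80 mm apart). Plate 32 (x) by 104 (y) by 10 mm; tongue 16 mm wide along -x, tip 49 mm from the origin; on top a red grip 30 (x) by 16 mm (y), z = 10 to 44 mm. Origin: centre of the plate's underside, z up. 0.16 kg. Starts flat on the mat at any yaw.
- keeper_middle_tongue (a point): in the middle keeper's tongue at its underside, 48 mm from its origin along -x; lies at the mark point when seated
- solder_spool: bystander: blue spool of solder, 55 mm across, 45 mm high; origin at the centre of its underside
- insulating_tape: bystander: black roll of tape, 60 mm across, 19 mm high; origin at the centre of its underside
- gauge_case: bystander: small black case, 59x86x27 mm; origin at the centre of its underside
- bit_holder: bystander: black bit holder, 18x75x33 mm; origin at the centre of its underside
- flux_bottle: bystander: small brown bottle, 30 mm across, 95 mm high; origin at the centre of its underside
- wash_bottle: bystander: white wash bottle with red spout, 73x89x258 mm; origin at the centre of its underside

How it is judged:
By the outcome, as a careful person would: the job done as asked, in the order asked, and still so for the second after the job is handed in, with the robot touching nothing.
It also fails if it takes over 62 s, if anything falls off the work surface, if the arm or the gripper's body presses on something with over 40 N, if the wrist force passes 120 N, or if a joint passes its speed limit or range.

## Working session

There is one attempt and no reset: what is moved stays moved. The work goes in short steps, Python scripts to look and compute and a tool call to move; the robot and the scene stay as the last step left them, time stands still between calls to the robot, and variables do not carry over. Pictures are saved under pics/ and viewed, at most 10 in all, crops included, and the job is handed in when it is done.

Besides the shell and the picture viewer there is one more tool, called after ">>>" by a JSON object that holds its "op" and its "data". send_rows: Moves the arm, as the interface text tells. Shifts and turns lie within -1 to 1; 1 stands for 120 mm of shift or 30 degrees of turn. Its arguments: {"type":"object","properties":{"dp":{"type":"array"},"angular":{"type":"array"},"claw":{"type":"array"}},"required":["dp","angular","claw"]}

```bash
mkdir -p pics
python3 - <<'E'
from station import manip
import cv2,numpy as np
s=manip.state();print(s)
for n in("top","side"):
    d=manip.get_image(n);cv2.imwrite(f"pics/{n}0.png",d["img"][:,:,::-1]);print(n,d["mtx"].tolist(),np.round(d["world_to_cam"],4).tolist())
E
```

```text
{'t': 0.0, 'q': array([58.87132237, 24.44981691,  4.23160278, 92.05359409, -1.95122414,
       63.64338309, -3.84405382]), 'dq': array([ 0.02729999,  0.03248038, -0.11975604,  0.00702599, -0.04655101,
        0.02171965,  0.03908115]), 'joint_efforts': array([ 9.45566317e-04, -9.35824370e+01,  3.66754420e+00, -4.54199016e+01,
       -4.89508279e-02,  1.99753587e-02,  2.30557343e-04]), 'position': array([ 0.25878771, -0.62295722,  0.2237634 ]), 'orientation': array([-1.79925740e+02,  7.92661146e-03,  2.25624913e+01]), 'contact_force': array([-0.27745817,  0.34936905,  0.10978535]), 'wrist_torque': array([-0.03955035, -0.04734263,  0.02869794]), 'grip_force': 0.0, 'gripper_width': 0.09420598284912937}
top [[445.0067893589437, 0.0, 265.8879973195244], [0.0, 445.0067893589437, 185.0467796239695], [0.0, 0.0, 1.0]] [[-0.0775, -0.997, -0.0013, 0.0316], [-0.9736, 0.0759, -0.2154, 0.551], [0.2148, -0.0155, -0.9765, 1.1195], [0.0, 0.0, 0.0, 1.0]]
side [[467.89722221370505, 0.0, 255.0971880905711], [0.0, 467.89722221370505, 181.59021026618652], [0.0, 0.0, 1.0]] [[-0.8647, -0.5019, 0.0195, 0.5075], [-0.2804, 0.4502, -0.8478, 0.2163], [0.4167, -0.7385, -0.53, 1.2965], [0.0, 0.0, 0.0, 1.0]]
```

View pics/top0.png

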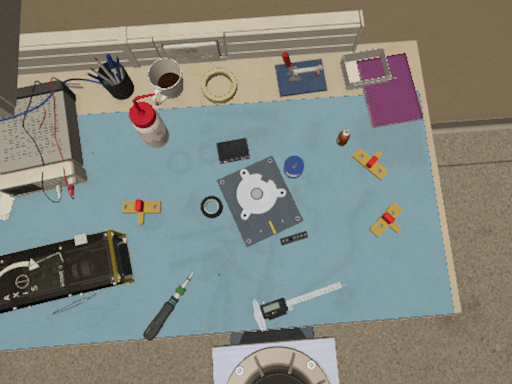

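View pics/side0.png

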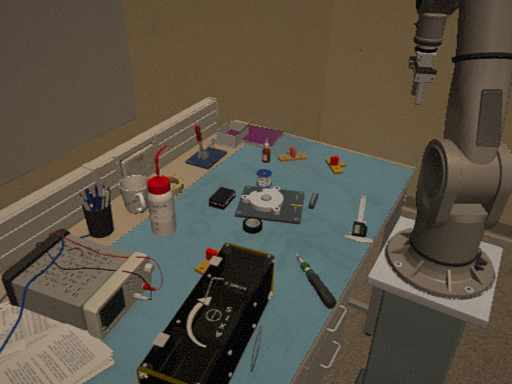

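The overview shows the fixture near (258,197), with keepers at (141,208), (371,162) and (387,219) in the top view. I'll enlarge these.

Run:
```python
import cv2,numpy as np
t=cv2.imread("pics/top0.png");s=cv2.imread("pics/side0.png")
c=lambda im,x,y,w,h,k:cv2.resize(im[y:y+h,x:x+w],None,fx=k,fy=k,interpolation=cv2.INTER_CUBIC)
a=c(t,208,148,100,100,5)
b=np.vstack([c(t,116,190,50,40,5),c(t,346,142,50,40,5),c(t,364,198,50,40,5)])
b=b[:600]
a=np.vstack([a,np.zeros((100,500,3),np.uint8)])
cv2.imwrite("pics/c1.png",np.hstack([a,b]))
cv2.imwrite("pics/c2.png",np.vstack([c(s,232,180,80,45,8)[:, :640],np.hstack([c(s,274,142,40,25,8),c(s,320,150,40,25,8)])]))
```

```text
(no output)
```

View pics/c1.png

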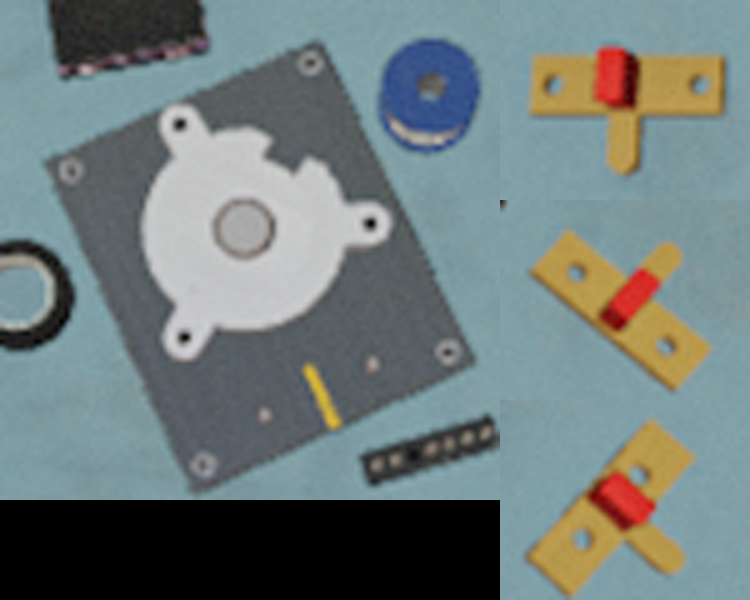

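View pics/c2.png

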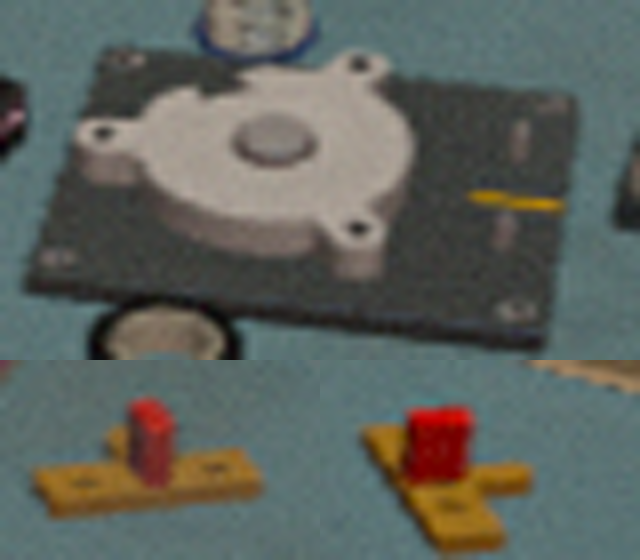

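The 5x crop gives the hole spacings. Keeper (371,162) has about 63 mm between its holes, so it is the middle one. Keeper (141,208) has about 79 mm (wide) and keeper (387,219) about 46 mm (narrow). The flange notch faces up-right, and the mark lies down-right near (272,227). Next I'll measure.

```bash
cat > h.py <<'E'
import cv2,numpy as np
from station import manip
def cam(n):
    d=manip.get_image(n);return d["img"],np.array(d["mtx"]),np.array(d["world_to_cam"])
def ray(uv,K,W):
    R,t=W[:3,:3],W[:3,3];return -R.T@t,R.T@np.linalg.inv(K)@np.array([uv[0],uv[1],1.])
def onz(uv,z,K,W):
    o,d=ray(uv,K,W);return o+d*(z-o[2])/d[2]
def tri(a,b,A,B):
    P=[A[0]@A[1][:3],B[0]@B[1][:3]]
    X=cv2.triangulatePoints(P[0],P[1],np.array(a,float),np.array(b,float))[:,0];X=X[:3]/X[3]
    e=[np.round((p@np.r_[X,1])[:2]/(p@np.r_[X,1])[2]-u,2) for p,u in zip(P,(a,b))];return X,e
def proj(X,K,W):
    p=K@(W[:3,:3]@X+W[:3,3]);return p[:2]/p[2]
def cent(img,f,c,r):
    """weighted centroid of f(img) clipped >0 within r of c, iterated"""
    w0=np.clip(f(img.astype(float)),0,None);v,u=np.mgrid[:img.shape[0],:img.shape[1]];c=np.array(c,float)
    for _ in range(3):
        w=w0*(np.hypot(u-c[0],v-c[1])<r);c=np.array([(w*u).sum(),(w*v).sum()])/w.sum()
    return c
def colour(img):
    h=cv2.cvtColor(img,cv2.COLOR_RGB2HSV).astype(int);H,S,V=h[...,0],h[...,1],h[...,2]
    return dict(yel=((H>12)&(H<32)&(S>120)&(V>80)),red=(((H<6)|(H>174))&(S>150)&(V>90)),sil=((S<45)&(V>140)))
E
python3 - <<'E'
from h import *
np.set_printoptions(precision=4,suppress=True)
T=cam("top");S=cam("side");t,K,W=T;s,Ks,Ws=S
g=lambda x,y,k=5,ox=208,oy=148:((x+.5)/k-.5+ox,(y+.5)/k-.5+oy)
A,B=T[1:],S[1:]
# pins: triangulate (reddish grey on dark)
br=lambda i:i.mean(2)-115
for a,b in(((265,414),(505,230)),((373,364),(520,140))):
    a=g(*a);b=g(*b,8,232,180);X,e=tri(a,b,A,B);print("pin",a,b,X,e[0])
# boss top
a=g(244,228);b=g(275,139,8,232,180);print("boss tri",tri(a,b,A,B)[0])
# ears: holes dark within silver
E=[]
for a,b in(((180,125),(358,64)),((370,223),(358,229)),((184,337),(104,134))):
    a0=cent(t,lambda i:150-i.mean(2),g(*a),2.5)
    b=g(*b,8,232,180);X=onz(a0,.028,*A)
    E.append(X[:2])
    print("ear",a0,X)
for a in((180,125),(370,223),(184,337)):
  for b in((358,64),(358,229),(104,134)):
    X,e=tri(g(*a),g(*b,8,232,180),A,B)
    if abs(e[0]).max()<1.5:print("ear tri",a,b,X,e[0])
E=np.array(E);C=E.mean(0);print("C",C,"r",np.hypot(*(E-C).T),"ang",np.degrees(np.arctan2(*(E-C).T[::-1])))
cm=colour(t)
# mark line
n,l,st,ct=cv2.connectedComponentsWithStats(cm["yel"].astype(np.uint8))
for i in range(1,n):
    if st[i,4]<15: continue
    ys,xs=np.nonzero(l==i)
    m=l==i
    z=.012 if 255<ct[i][0]<290 else .010
    P=np.array([onz((x,y),z,*A)[:2] for x,y in zip(xs,ys)])
    c=P.mean(0);u=np.linalg.svd(P-c)[2][0];d=(P-c)@u
    print("yel",ct[i],st[i,4],"c",c,"ang",np.degrees(np.arctan2(u[1],u[0])),"len",np.ptp(d), "ends",c+u*d.min(),c+u*d.max())
def notch():
    for a in((268,152),(302,170),(268,155),(298,172)): print("notch edge",onz(g(*a),.028,*A)[:2])
notch()
for nm,hs in dict(wide=((553,85),(700,85)),mid=((577,272),(667,346)),nar=((640,475),(583,539))).items():
    off={"wide":(116,190,0),"mid":(346,142,200),"nar":(364,198,400)}[nm]
    H=[]
    for x,y in hs:
        c0=((x-500+.5)/5-.5+off[0],(y-off[2]+.5)/5-.5+off[1])
        c=cent(t,lambda i:i[...,2]-i[...,0],c0,2.2);H.append(onz(c,.008,*A)[:2]);
    H=np.array(H);d=H[1]-H[0];print(nm,"holes",H,"dist",np.hypot(*d),"mid",H.mean(0),"ang",np.degrees(np.arctan2(d[1],d[0])))
# red grip, both cams
r1=cent(t,lambda i:(i[...,0]-i[...,1]-90),(372,161),8)
for cc,(x,y) in (("side",(152,440)),):
    b0=((x+.5)/8-.5+274,(y-360+.5)/8-.5+142);b0=cent(s,lambda i:i[...,0]-i[...,1]-70,b0,8);print("grip tri",r1,b0,tri(r1,b0,A,B))
E
```

```text
pin (260.6, 230.4) (294.6875, 208.3125) [0.4376 0.0119 0.0183] [0.01 0.03]
pin (282.2, 220.4) (296.5625, 197.0625) [ 0.4602 -0.0482  0.0183] [0. 0.]
boss tri [0.5384 0.0157 0.0276]
ear [243.5072 172.4379] [0.5989 0.0467 0.028 ]
ear [281.578  192.2943] [ 0.5355 -0.0526  0.028 ]
ear [244.4307 214.9824] [0.4813 0.0521 0.028 ]
ear tri (180, 125) (104, 134) [0.5992 0.0466 0.026 ] [-0.04 -0.08]
ear tri (370, 223) (358, 64) [ 0.5366 -0.0526  0.0263] [-0.08 -0.17]
ear tri (184, 337) (358, 229) [0.4815 0.0522 0.0268] [-0.   -0.01]
C [0.5386 0.0154] r [0.068  0.0681 0.068 ] ang [ 27.4222 -92.6044 147.3527]
yel [369.858  163.9907] 324 c [ 0.6004 -0.3062] ang -136.09497347635582 len 0.10069017419214937 ends [ 0.6374 -0.2706] [ 0.5649 -0.3405]
yel [378.1515 153.8485] 33 c [ 0.6278 -0.3333] ang 131.97231409890293 len 0.01915453945920815 ends [ 0.6344 -0.3407] [ 0.6216 -0.3264]
yel [141.694  209.0683] 366 c [0.5222 0.3317] ang -93.40299499192746 len 0.10217964068843192 ends [0.5253 0.3838] [0.5192 0.2818]
yel [386.5055 220.8453] 362 c [ 0.4382 -0.3311] ang 131.45988107632354 len 0.1025559704482496 
[... 463 characters left out ...]
 [0.3318 0.3668] ang 100.57566111076315 len 0.021932434078877683 ends [0.3335 0.3574] [0.3295 0.3789]
notch edge [ 0.5795 -0.0005]
notch edge [ 0.568  -0.0182]
notch edge [ 0.5779 -0.0004]
notch edge [ 0.5671 -0.016 ]
wide holes [[0.5327 0.3735]
 [0.5265 0.294 ]] dist 0.0796828277428284 mid [0.5296 0.3338] ang -94.48443308937304
mid holes [[ 0.6249 -0.284 ]
 [ 0.5789 -0.3282]] dist 0.06384885076493522 mid [ 0.6019 -0.3061] ang -136.13740795074307
nar holes [[ 0.4597 -0.3474]
 [ 0.4273 -0.3121]] dist 0.04793613464836313 mid [ 0.4435 -0.3298] ang 132.5911243985014
grip tri [372.2501 160.584 ] [292.6896 148.9418] (array([ 0.6027, -0.3069,  0.0371]), [array([-0.02, -0.05]), array([0.04, 0.01])])
```

Fixture axis (0.5385, 0.0156), yaw -159.4° (pin span 64 mm, axis to pins 95.7 mm, both match the text). The flange notch is at -32.6°, so it needs -126.8°. The middle keeper is at (0.602, -0.3065), yaw 133.9°. I'll straddle the ear at 147.4° loosely and swing it to 20.6°.

```bash
cat > plan.py <<'E'
import numpy as np
from scipy.spatial.transform import Rotation as R
def pose(x,y,z,yaw): return np.array([x,y,z]),R.from_euler('xyz',[180,0,yaw],degrees=True)
def rel(a,b):
    d=a[1].inv().apply(b[0]-a[0])/.12; w=(a[1].inv()*b[1]).as_rotvec(degrees=True)/30
    return np.round(d,3).tolist(),np.round(w,3).tolist()
def line(a,b,n):
    """n calls a->b, poses (x,y,z,yaw) linear"""
    a,b=np.array(a,float),np.array(b,float);p=[pose(*(a+(b-a)*i/n)) for i in range(n+1)]
    for i in range(n): print(i,*rel(p[i],p[i+1]))
E
python3 - <<'E'
from plan import *
line((.259,-.623,.224,22.56),(.483,.051,.124,147.4),6)
C=np.array([.5386,.0154]);r=.066
arc=lambda a:(*(C+r*np.array([np.cos(np.radians(a)),np.sin(np.radians(a))])),.0355,a)
print("arc rows (same for every 25.6deg call)")
p0=pose(*arc(147.4))
for k in range(1,9): print(k*3.2,*rel(p0,pose(*arc(147.4-3.2*k))))
E
```

```text
0 [0.646, -0.745, 0.139] [-0.0, 0.0, -0.694]
1 [0.869, -0.467, 0.139] [0.0, 0.0, -0.694]
2 [0.978, -0.128, 0.139] [0.0, 0.0, -0.694]
3 [0.96, 0.228, 0.139] [0.0, 0.0, -0.694]
4 [0.816, 0.554, 0.139] [0.0, 0.0, -0.694]
5 [0.566, 0.808, 0.139] [-0.0, 0.0, -0.694]
arc rows (same for every 25.6deg call)
3.2 [-0.001, 0.031, 0.0] [-0.0, -0.0, 0.107]
6.4 [-0.003, 0.061, 0.0] [-0.0, -0.0, 0.213]
9.600000000000001 [-0.008, 0.092, 0.0] [-0.0, -0.0, 0.32]
12.8 [-0.014, 0.122, 0.0] [-0.0, -0.0, 0.427]
16.0 [-0.021, 0.152, 0.0] [0.0, -0.0, 0.533]
19.200000000000003 [-0.031, 0.181, 0.0] [-0.0, -0.0, 0.64]
22.400000000000002 [-0.041, 0.21, 0.0] [-0.0, -0.0, 0.747]
25.6 [-0.054, 0.238, 0.0] [-0.0, -0.0, 0.853]
```

>>> {"op": "send_rows", "data": {"dp": [[0.646,-0.745,0.139],[0.646,-0.745,0.139],[0.646,-0.745,0.139],[0.646,-0.745,0.139],[0.646,-0.745,0.139]], "angular": [[0,0,-0.694],[0,0,-0.694],[0,0,-0.694],[0,0,-0.694],[0,0,-0.694]], "claw": [50,50,50,50,50]}}

```text
t: 0.7
position: [0.2962, -0.5113, 0.2081]
orientation: [180.0, 0.0, 43.3]
contact_force: [-0.1, 0.4, -0.3]
gripper_width: 0.0574
grip_force: 0.0
```

>>> {"op": "send_rows", "data": {"dp": [[0.869,-0.467,0.139],[0.869,-0.467,0.139],[0.869,-0.467,0.139],[0.869,-0.467,0.139],[0.869,-0.467,0.139]], "angular": [[0,0,-0.694],[0,0,-0.694],[0,0,-0.694],[0,0,-0.694],[0,0,-0.694]], "claw": [50,50,50,50,50]}}

```text
t: 1.2
position: [0.3333, -0.4001, 0.1914]
orientation: [180.0, 0.0, 64.0]
contact_force: [-0.6, -0.6, -0.5]
gripper_width: 0.0498
grip_force: 0.0
```

>>> {"op": "send_rows", "data": {"dp": [[0.978,-0.128,0.139],[0.978,-0.128,0.139],[0.978,-0.128,0.139],[0.978,-0.128,0.139],[0.978,-0.128,0.139]], "angular": [[0,0,-0.694],[0,0,-0.694],[0,0,-0.694],[0,0,-0.694],[0,0,-0.694]], "claw": [50,50,50,50,50]}}

```text
t: 1.7
position: [0.3707, -0.288, 0.1747]
orientation: [180.0, 0.0, 84.8]
contact_force: [0.7, -1.3, -1.6]
gripper_width: 0.0496
grip_force: 0.0
```

>>> {"op": "send_rows", "data": {"dp": [[0.96,0.228,0.139],[0.96,0.228,0.139],[0.96,0.228,0.139],[0.96,0.228,0.139],[0.96,0.228,0.139]], "angular": [[0,0,-0.694],[0,0,-0.694],[0,0,-0.694],[0,0,-0.694],[0,0,-0.694]], "claw": [50,50,50,50,50]}}

```text
t: 2.2
position: [0.4081, -0.1756, 0.1579]
orientation: [-180.0, 0.0, 105.6]
contact_force: [-0.2, -0.9, 0.4]
gripper_width: 0.0496
grip_force: 0.0
```

>>> {"op": "send_rows", "data": {"dp": [[0.816,0.554,0.139],[0.816,0.554,0.139],[0.816,0.554,0.139],[0.816,0.554,0.139],[0.816,0.554,0.139]], "angular": [[0,0,-0.694],[0,0,-0.694],[0,0,-0.694],[0,0,-0.694],[0,0,-0.694]], "claw": [50,50,50,50,50]}}

```text
t: 2.7
position: [0.4453, -0.0633, 0.141]
orientation: [-180.0, -0.0, 126.4]
contact_force: [-0.2, -0.2, 0.5]
gripper_width: 0.0497
grip_force: 0.0
```

>>> {"op": "send_rows", "data": {"dp": [[0.566,0.808,0.139],[0.566,0.808,0.139],[0.566,0.808,0.139],[0.566,0.808,0.139],[0.566,0.808,0.139],[0.566,0.808,0.139]], "angular": [[0,0,-0.694],[0,0,-0.694],[0,0,-0.694],[0,0,-0.694],[0,0,-0.694],[0,0,-0.694]], "claw": [50,50,50,50,50,50]}}

```text
t: 3.3
position: [0.4824, 0.0486, 0.1244]
orientation: [-179.9, 0.0, 147.2]
contact_force: [0.5, 0.3, 0.5]
gripper_width: 0.0505
grip_force: 0.0
```

Run:
```python
from plan import *
from station import manip
s=manip.state();print(s["position"],s["orientation"],s["q"])
print(rel((s["position"],R.from_euler('xyz',s["orientation"],degrees=True)),pose(.483,.051,.0355,147.4)))
```

```text
[0.48239185 0.04856776 0.12444052] [-1.79946576e+02  1.70767286e-02  1.47220437e+02] [ 18.71258324  17.50104886 -36.96556691 119.58604147  14.33216991
  47.20748431  30.41100913]
([0.007, 0.02, 0.741], [-0.002, 0.001, -0.006])
```

>>> {"op": "send_rows", "data": {"dp": [[0,0,0.35],[0,0,0.5],[0,0,0.5],[0,0,0.5]], "angular": [[0,0,0],[0,0,0],[0,0,0],[0,0,0]], "claw": [50,50,50,50]}}

```text
t: 3.7
position: [0.4826, 0.0499, 0.065]
orientation: [-180.0, 0.0, 147.4]
contact_force: [-0.5, 1.0, 0.7]
gripper_width: 0.0501
grip_force: 0.0
```

Run:
```python
from plan import *
from h import *
s=manip.state();print(s["position"],s["orientation"])
print(rel((s["position"],R.from_euler('xyz',s["orientation"],degrees=True)),pose(.483,.051,.0355,147.4)))
a=cam("top")[0];b=cam("side")[0]
c=lambda im,x,y,w,h,k:cv2.resize(im[y:y+h,x:x+w,::-1],None,fx=k,fy=k,interpolation=cv2.INTER_CUBIC)
cv2.imwrite("pics/e1.png",np.hstack([c(a,208,148,90,90,5),c(b,232,165,70,90,5)]))
```

```text
[0.48261732 0.0499339  0.06498575] [-1.79982382e+02  2.33088947e-03  1.47374774e+02]
([0.002, 0.009, 0.246], [-0.001, 0.0, -0.001])
```

View pics/e1.png

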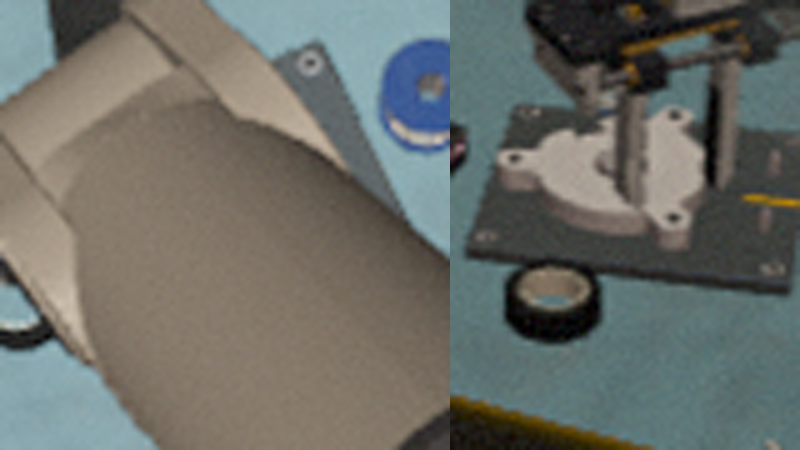

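The side view shows the fingers just above the ear near (672,215), one on each side of it. I'll descend and narrow the opening.

>>> {"op": "send_rows", "data": {"dp": [[0.002,0.007,0.12],[0.002,0.007,0.246],[0.002,0.007,0.246],[0.002,0.007,0.246],[0.002,0.007,0.246],[0.002,0.007,0.246],[0.002,0.007,0.246]], "angular": [[0,0,0],[0,0,0],[0,0,0],[0,0,0],[0,0,0],[0,0,0],[0,0,0]], "claw": [50,50,50,40,30,26,26]}}

```text
t: 4.5
position: [0.483, 0.0517, 0.0352]
orientation: [180.0, 0.0, 147.5]
contact_force: [0.3, -0.0, 0.7]
gripper_width: 0.0262
grip_force: 0.0
```

>>> {"op": "send_rows", "data": {"dp": [[-0.001,0.031,0],[-0.003,0.061,0],[-0.008,0.092,0],[-0.014,0.122,0],[-0.021,0.152,0],[-0.031,0.181,0],[-0.041,0.21,0],[-0.054,0.238,0]], "angular": [[0,0,0.107],[0,0,0.213],[0,0,0.32],[0,0,0.427],[0,0,0.533],[0,0,0.64],[0,0,0.747],[0,0,0.853]], "claw": [26,26,26,26,26,26,26,26]}}

```text
t: 5.3
position: [0.5035, 0.0717, 0.035]
orientation: [-180.0, 0.0, 121.7]
contact_force: [-0.9, -3.2, 0.8]
gripper_width: 0.0259
grip_force: 1.2
```

>>> {"op": "send_rows", "data": {"dp": [[-0.001,0.031,0],[-0.003,0.061,0],[-0.008,0.092,0],[-0.014,0.122,0],[-0.021,0.152,0],[-0.031,0.181,0],[-0.041,0.21,0],[-0.054,0.238,0]], "angular": [[0,0,0.107],[0,0,0.213],[0,0,0.32],[0,0,0.427],[0,0,0.533],[0,0,0.64],[0,0,0.747],[0,0,0.853]], "claw": [26,26,26,26,26,26,26,26]}}

```text
t: 6.1
position: [0.5309, 0.0813, 0.0349]
orientation: [-179.9, 0.0, 96.2]
contact_force: [-2.2, -2.7, 0.2]
gripper_width: 0.0263
grip_force: 1.3
```

>>> {"op": "send_rows", "data": {"dp": [[-0.001,0.031,0],[-0.003,0.061,0],[-0.008,0.092,0],[-0.014,0.122,0],[-0.021,0.152,0],[-0.031,0.181,0],[-0.041,0.21,0],[-0.054,0.238,0]], "angular": [[0,0,0.107],[0,0,0.213],[0,0,0.32],[0,0,0.427],[0,0,0.533],[0,0,0.64],[0,0,0.747],[0,0,0.853]], "claw": [26,26,26,26,26,26,26,26]}}

```text
t: 6.9
position: [0.5599, 0.0783, 0.0349]
orientation: [-179.9, 0.0, 70.6]
contact_force: [-3.1, -1.5, 1.2]
gripper_width: 0.0262
grip_force: 1.4
```

>>> {"op": "send_rows", "data": {"dp": [[-0.001,0.031,0],[-0.003,0.061,0],[-0.008,0.092,0],[-0.014,0.122,0],[-0.021,0.152,0],[-0.031,0.181,0],[-0.041,0.21,0],[-0.054,0.238,0]], "angular": [[0,0,0.107],[0,0,0.213],[0,0,0.32],[0,0,0.427],[0,0,0.533],[0,0,0.64],[0,0,0.747],[0,0,0.853]], "claw": [26,26,26,26,26,26,26,26]}}

```text
t: 7.7
position: [0.5847, 0.0632, 0.0349]
orientation: [-179.9, 0.0, 45.0]
contact_force: [-3.5, 0.9, 0.4]
gripper_width: 0.026
grip_force: 1.4
```

Run:
```python
from station import manip
s=manip.state();print(s["position"],s["orientation"],s["q"])
```

```text
[0.58472168 0.06316077 0.03489571] [-1.79949850e+02  2.70221346e-02  4.50038762e+01] [ -7.35772529  29.85941904  -6.43774767 111.04665433   5.00037487
  39.40688778 -61.81310187]
```

>>> {"op": "send_rows", "data": {"dp": [[-0.001,0.031,0],[-0.003,0.061,0],[-0.008,0.092,0],[-0.014,0.122,0],[-0.021,0.152,0],[-0.031,0.181,0],[-0.041,0.21,0],[-0.054,0.238,0],[-0.054,0.238,0]], "angular": [[0,0,0.107],[0,0,0.213],[0,0,0.32],[0,0,0.427],[0,0,0.533],[0,0,0.64],[0,0,0.747],[0,0,0.853],[0,0,0.853]], "claw": [26,26,26,26,26,26,26,26,26]}}

```text
t: 8.6
position: [0.6009, 0.0382, 0.035]
orientation: [-180.0, -0.0, 19.5]
contact_force: [0.1, 0.3, -0.0]
gripper_width: 0.0261
grip_force: 0.0
```

>>> {"op": "send_rows", "data": {"dp": [[0,0,0],[0,0,0],[0,0,0],[0,0,-0.2],[0,0,-0.5],[0,0,-0.9],[0,0,-0.9]], "angular": [[0,0,0],[0,0,0],[0,0,0],[0,0,0],[0,0,0],[0,0,0],[0,0,0]], "claw": [36,46,46,46,46,46,46]}}

```text
t: 9.3
position: [0.6039, 0.0385, 0.1489]
orientation: [179.9, -0.5, 19.5]
contact_force: [0.4, 0.4, 0.1]
gripper_width: 0.0458
grip_force: 0.0
```

Run:
```python
from plan import *
from station import manip
s=manip.state();p=s["position"];y=s["orientation"][2];print(p,y)
line((*p,y),(.6020,-.3065,.13,-46.1),3)
```

```text
[0.60388546 0.03850347 0.14885795] 19.538677558297397
0 [-0.325, 0.901, 0.052] [0.0, -0.0, 0.729]
1 [0.034, 0.958, 0.052] [0.0, -0.0, 0.729]
2 [0.388, 0.876, 0.052] [0.0, -0.0, 0.729]
```

>>> {"op": "send_rows", "data": {"dp": [[-0.325,0.901,0.052],[-0.325,0.901,0.052],[-0.325,0.901,0.052],[-0.325,0.901,0.052],[-0.325,0.901,0.052]], "angular": [[0,0,0.729],[0,0,0.729],[0,0,0.729],[0,0,0.729],[0,0,0.729]], "claw": [46,46,46,46,46]}}

```text
t: 9.8
position: [0.6002, -0.0761, 0.1364]
orientation: [-180.0, 0.0, -2.2]
contact_force: [-0.2, 0.4, 0.7]
gripper_width: 0.0458
grip_force: 0.0
```

>>> {"op": "send_rows", "data": {"dp": [[0.034,0.958,0.052],[0.034,0.958,0.052],[0.034,0.958,0.052],[0.034,0.958,0.052],[0.034,0.958,0.052]], "angular": [[0,0,0.729],[0,0,0.729],[0,0,0.729],[0,0,0.729],[0,0,0.729]], "claw": [46,46,46,46,46]}}

```text
t: 10.3
position: [0.6001, -0.1897, 0.1301]
orientation: [-180.0, 0.0, -23.9]
contact_force: [0.0, 1.2, -0.0]
gripper_width: 0.0461
grip_force: 0.0
```

>>> {"op": "send_rows", "data": {"dp": [[0.388,0.876,0.052],[0.388,0.876,0.052],[0.388,0.876,0.052],[0.388,0.876,0.052],[0.388,0.876,0.052],[0.388,0.876,0.052]], "angular": [[0,0,0.729],[0,0,0.729],[0,0,0.729],[0,0,0.729],[0,0,0.729],[0,0,0.729]], "claw": [46,46,46,46,46,46]}}

```text
t: 10.9
position: [0.5999, -0.3039, 0.1241]
orientation: [-179.9, 0.0, -45.8]
contact_force: [-0.2, 0.8, 0.3]
gripper_width: 0.0462
grip_force: 0.0
```

Run:
```python
from plan import *
from h import *
np.set_printoptions(precision=4,suppress=True)
s=manip.state();p=s["position"];print(p,s["orientation"],s["q"])
print(rel((p,R.from_euler('xyz',s["orientation"],degrees=True)),pose(.602,-.3065,.034,-46.1)))
T=cam("top");S=cam("side");t,A=T[0],T[1:]
E=[]
for a in(27.4-6.8,-99.4,140.6):
    X=np.r_[.5386+.068*np.cos(np.radians(a)),.0154+.068*np.sin(np.radians(a)),.028]
    c=cent(t,lambda i:150-i.mean(2),proj(X,*A),2.8);E.append(onz(c,.028,*A)[:2])
E=np.array(E);C=E.mean(0);print("C",C,"r",np.hypot(*(E-C).T),"ang",np.degrees(np.arctan2(*(E-C).T[::-1])))
c=lambda im,x,y,w,h,k:cv2.resize(im[y:y+h,x:x+w,::-1],None,fx=k,fy=k,interpolation=cv2.INTER_CUBIC)
cv2.imwrite("pics/f1.png",np.hstack([c(t,208,148,90,100,5),c(S[0],270,100,70,100,5)]))
```

```text
[ 0.5999 -0.3039  0.1241] [-179.9374    0.0464  -45.7513] [   7.5852   30.7922   19.1497   98.0654  -12.1997   53.2069 -104.1747]
([0.029, 0.003, 0.751], [-0.002, 0.002, 0.012])
C [0.5385 0.0132] r [0.0682 0.0682 0.0682] ang [ 24.3778 -95.561  144.4062]
```

View pics/f1.png

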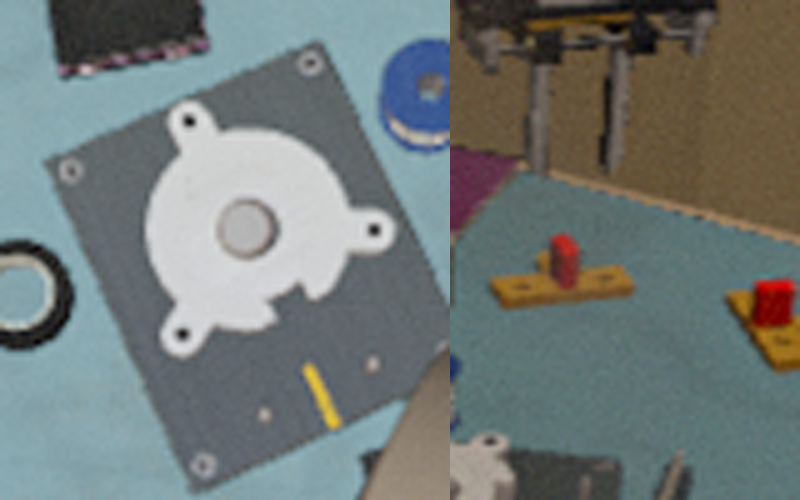

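The flange stopped 3.8° short: ear at 24.4°, centre shifted 2 mm by the bore play. I'll go back and set it by bringing both fingers against the sides of the same ear, aligned with the fixture axis.

Run:
```python
from plan import *
from station import manip
s=manip.state();p=s["position"];y=s["orientation"][2];print(p,y)
d=np.radians(20.6);g=np.array([.5385,.0156])+.067*np.array([np.cos(d),np.sin(d)]);print(g)
line((*p,y),(*g,.12,20.6),3)
```

```text
[ 0.59963801 -0.30473355  0.12429626] -45.859495378917174
[0.60121599 0.03917339]
0 [-0.683, -0.668, 0.012] [0.0, 0.0, -0.738]
1 [-0.38, -0.876, 0.012] [0.0, 0.0, -0.738]
2 [-0.022, -0.955, 0.012] [-0.0, 0.0, -0.738]
```

>>> {"op": "send_rows", "data": {"dp": [[-0.683,-0.668,0.012],[-0.683,-0.668,0.012],[-0.683,-0.668,0.012],[-0.683,-0.668,0.012],[-0.683,-0.668,0.012]], "angular": [[0,0,-0.738],[0,0,-0.738],[0,0,-0.738],[0,0,-0.738],[0,0,-0.738]], "claw": [46,46,46,46,46]}}

```text
t: 11.5
position: [0.6, -0.1919, 0.1231]
orientation: [-180.0, -0.0, -24.0]
contact_force: [-0.1, -0.1, -0.1]
gripper_width: 0.0463
grip_force: 0.0
```

>>> {"op": "send_rows", "data": {"dp": [[-0.38,-0.876,0.012],[-0.38,-0.876,0.012],[-0.38,-0.876,0.012],[-0.38,-0.876,0.012],[-0.38,-0.876,0.012]], "angular": [[0,0,-0.738],[0,0,-0.738],[0,0,-0.738],[0,0,-0.738],[0,0,-0.738]], "claw": [46,46,46,46,46]}}

```text
t: 12.0
position: [0.6009, -0.0793, 0.1214]
orientation: [180.0, -0.0, -2.1]
contact_force: [-0.2, -0.7, -0.1]
gripper_width: 0.0461
grip_force: 0.0
```

>>> {"op": "send_rows", "data": {"dp": [[-0.022,-0.955,0.012],[-0.022,-0.955,0.012],[-0.022,-0.955,0.012],[-0.022,-0.955,0.012],[-0.022,-0.955,0.012],[-0.022,-0.955,0.012],[-0.022,-0.955,0.012],[-0.022,-0.955,0.012]], "angular": [[0,0,-0.738],[0,0,-0.738],[0,0,-0.738],[0,0,-0.738],[0,0,-0.738],[0,0,-0.738],[0,0,-0.738],[0,0,-0.738]], "claw": [46,46,46,46,46,46,46,46]}}

```text
t: 12.8
position: [0.6019, 0.036, 0.1199]
orientation: [180.0, 0.0, 20.2]
contact_force: [-0.8, 0.6, -0.1]
gripper_width: 0.0458
grip_force: 0.0
```

Run:
```python
from plan import *
from station import manip
s=manip.state();print(s["position"],s["orientation"])
print(rel((s["position"],R.from_euler('xyz',s["orientation"],degrees=True)),pose(.6012,.0392,.0355,20.6)))
```

```text
[0.60187905 0.03599529 0.11988324] [1.79985711e+02 2.68588871e-03 2.02025235e+01]
([0.004, -0.027, 0.703], [0.0, 0.0, -0.013])
```

>>> {"op": "send_rows", "data": {"dp": [[0.003,-0.025,0.3],[0.003,-0.025,0.6],[0.003,-0.025,0.703],[0.003,-0.025,0.703],[0.003,-0.025,0.703]], "angular": [[0,0,-0.013],[0,0,-0.013],[0,0,-0.013],[0,0,-0.013],[0,0,-0.013]], "claw": [46,46,46,46,46]}}

```text
t: 13.3
position: [0.6018, 0.0399, 0.0365]
orientation: [180.0, -0.0, 20.7]
contact_force: [-0.3, 0.6, 0.7]
gripper_width: 0.0458
grip_force: 0.0
```

Run:
```python
from plan import *
from station import manip
s=manip.state();print(s["position"],s["orientation"])
print(rel((s["position"],R.from_euler('xyz',s["orientation"],degrees=True)),pose(.6012,.0392,.0355,20.6)))
```

```text
[0.60175547 0.03990856 0.03653763] [ 1.79988083e+02 -4.47710919e-02  2.06989338e+01]
([-0.006, 0.004, 0.009], [0.0, -0.001, 0.003])
```

Close on the ear with the small lateral correction, then release and rise.

>>> {"op": "send_rows", "data": {"dp": [[-0.002,0.004,0],[-0.002,0.004,0],[-0.002,0.004,0],[-0.002,0.004,0],[-0.002,0.004,0],[-0.002,0.004,0],[-0.002,0.004,0],[-0.002,0.004,0]], "angular": [[0,0,0],[0,0,0],[0,0,0],[0,0,0],[0,0,0],[0,0,0],[0,0,0],[0,0,0]], "claw": [40,34,28,24,22,22,22,22]}}

```text
t: 14.1
position: [0.6011, 0.0399, 0.0358]
orientation: [-180.0, -0.0, 20.7]
contact_force: [-2.1, 2.5, 6.6]
gripper_width: 0.0223
grip_force: 6.7
```

>>> {"op": "send_rows", "data": {"dp": [[0,0,0],[0,0,0],[0,0,0],[0,0,0],[0,0,-0.2],[0,0,-0.5],[0,0,-0.75],[0,0,-0.75],[0,0,-0.75]], "angular": [[0,0,0],[0,0,0],[0,0,0],[0,0,0],[0,0,0],[0,0,0],[0,0,0],[0,0,0],[0,0,0]], "claw": [24,30,40,46,46,46,46,46,46]}}

```text
t: 15.0
position: [0.6013, 0.0395, 0.1259]
orientation: [180.0, -0.1, 20.7]
contact_force: [-0.2, -0.2, -0.6]
gripper_width: 0.0457
grip_force: 0.0
```

Run:
```python
from plan import *
from station import manip
s=manip.state();p=s["position"];y=s["orientation"][2];print(p,y)
line((*p,y),(.6020,-.3065,.125,-46.1),3)
```

```text
[0.60128982 0.03953098 0.12594715] 20.727201081426813
0 [-0.338, 0.9, 0.003] [0.0, -0.0, 0.743]
1 [0.028, 0.961, 0.003] [0.0, -0.0, 0.743]
2 [0.39, 0.878, 0.003] [0.0, -0.0, 0.743]
```

>>> {"op": "send_rows", "data": {"dp": [[-0.338,0.9,0.003],[-0.338,0.9,0.003],[-0.338,0.9,0.003],[-0.338,0.9,0.003],[-0.338,0.9,0.003]], "angular": [[0,0,0.743],[0,0,0.743],[0,0,0.743],[0,0,0.743],[0,0,0.743]], "claw": [46,46,46,46,46]}}

```text
t: 15.5
position: [0.6008, -0.0752, 0.124]
orientation: [-180.0, 0.1, -1.4]
contact_force: [0.1, 0.6, -0.2]
gripper_width: 0.0461
grip_force: 0.0
```

>>> {"op": "send_rows", "data": {"dp": [[0.028,0.961,0.003],[0.028,0.961,0.003],[0.028,0.961,0.003],[0.028,0.961,0.003],[0.028,0.961,0.003]], "angular": [[0,0,0.743],[0,0,0.743],[0,0,0.743],[0,0,0.743],[0,0,0.743]], "claw": [46,46,46,46,46]}}

```text
t: 16.0
position: [0.6018, -0.189, 0.1241]
orientation: [-180.0, 0.1, -23.6]
contact_force: [0.2, 0.4, -1.0]
gripper_width: 0.0457
grip_force: 0.0
```

>>> {"op": "send_rows", "data": {"dp": [[0.39,0.878,0.003],[0.39,0.878,0.003],[0.39,0.878,0.003],[0.39,0.878,0.003],[0.39,0.878,0.003],[0.39,0.878,0.003],[0.39,0.878,0.003],[0.39,0.878,0.003]], "angular": [[0,0,0.743],[0,0,0.743],[0,0,0.743],[0,0,0.743],[0,0,0.743],[0,0,0.743],[0,0,0.743],[0,0,0.743]], "claw": [46,46,46,46,46,46,46,46]}}

```text
t: 16.8
position: [0.6021, -0.3053, 0.1245]
orientation: [-180.0, 0.0, -46.0]
contact_force: [1.1, -0.3, -1.6]
gripper_width: 0.0457
grip_force: 0.0
```

Run:
```python
from plan import *
from h import *
np.set_printoptions(precision=4,suppress=True)
T=cam("top");t,A=T[0],T[1:]
E=[]
for a in(20.6,-99.4,140.6):
    X=np.r_[.5386+.068*np.cos(np.radians(a)),.0154+.068*np.sin(np.radians(a)),.028]
    c=cent(t,lambda i:150-i.mean(2),proj(X,*A),2.8);E.append(onz(c,.028,*A)[:2])
E=np.array(E);C=E.mean(0);print("C",C,"r",np.hypot(*(E-C).T),"ang",np.degrees(np.arctan2(*(E-C).T[::-1])))
s=manip.state();p=s["position"];print(p,s["orientation"])
print(rel((p,R.from_euler('xyz',s["orientation"],degrees=True)),pose(.602,-.3065,.036,-46.1)))
```

```text
C [0.5386 0.0132] r [0.0682 0.0681 0.0683] ang [ 24.2376 -95.6452 144.4123]
[ 0.602  -0.3057  0.1245] [-179.9784    0.0037  -46.0477]
([0.005, 0.005, 0.738], [-0.001, 0.0, 0.002])
```

The flange has hardly moved: ear still at 24.2°, centre still 2 mm off. Pushing the ear at 144.4° clockwise turns it and also shifts the centre back, so I'll do that.

Run:
```python
from plan import *
from station import manip
s=manip.state();p=s["position"];y=s["orientation"][2]
C=np.array([.5386,.0132]);d=np.radians(144.4);g=C+.066*np.array([np.cos(d),np.sin(d)]);print(g)
line((*p,y),(*g,.12,144.4),7)
```

```text
[0.48493535 0.05162012]
0 [-0.403, -0.195, 0.005] [-0.0, 0.0, -0.907]
1 [-0.269, -0.358, 0.005] [-0.0, 0.0, -0.907]
2 [-0.076, -0.441, 0.005] [-0.0, 0.0, -0.907]
3 [0.134, -0.427, 0.005] [-0.0, 0.0, -0.907]
4 [0.315, -0.318, 0.005] [0.0, 0.0, -0.907]
5 [0.425, -0.139, 0.005] [0.0, 0.0, -0.907]
6 [0.442, 0.07, 0.005] [-0.0, 0.0, -0.907]
```

>>> {"op": "send_rows", "data": {"dp": [[-0.403,-0.195,0.005],[-0.403,-0.195,0.005],[-0.403,-0.195,0.005],[-0.403,-0.195,0.005],[-0.403,-0.195,0.005]], "angular": [[0,0,-0.907],[0,0,-0.907],[0,0,-0.907],[0,0,-0.907],[0,0,-0.907]], "claw": [46,46,46,46,46]}}

```text
t: 17.35
position: [0.5851, -0.2556, 0.124]
orientation: [-180.0, -0.0, -19.1]
contact_force: [-1.1, -0.5, 0.7]
gripper_width: 0.0459
grip_force: 0.0
```

>>> {"op": "send_rows", "data": {"dp": [[-0.269,-0.358,0.005],[-0.269,-0.358,0.005],[-0.269,-0.358,0.005],[-0.269,-0.358,0.005],[-0.269,-0.358,0.005]], "angular": [[0,0,-0.907],[0,0,-0.907],[0,0,-0.907],[0,0,-0.907],[0,0,-0.907]], "claw": [46,46,46,46,46]}}

```text
t: 17.85
position: [0.5685, -0.2049, 0.1232]
orientation: [-180.0, -0.0, 7.9]
contact_force: [-0.1, 0.1, 0.3]
gripper_width: 0.0456
grip_force: 0.0
```

>>> {"op": "send_rows", "data": {"dp": [[-0.076,-0.441,0.005],[-0.076,-0.441,0.005],[-0.076,-0.441,0.005],[-0.076,-0.441,0.005],[-0.076,-0.441,0.005]], "angular": [[0,0,-0.907],[0,0,-0.907],[0,0,-0.907],[0,0,-0.907],[0,0,-0.907]], "claw": [46,46,46,46,46]}}

```text
t: 18.35
position: [0.5519, -0.1538, 0.1225]
orientation: [-180.0, 0.0, 35.1]
contact_force: [-0.4, -0.8, -1.1]
gripper_width: 0.0459
grip_force: 0.0
```

>>> {"op": "send_rows", "data": {"dp": [[0.134,-0.427,0.005],[0.134,-0.427,0.005],[0.134,-0.427,0.005],[0.134,-0.427,0.005],[0.134,-0.427,0.005]], "angular": [[0,0,-0.907],[0,0,-0.907],[0,0,-0.907],[0,0,-0.907],[0,0,-0.907]], "claw": [46,46,46,46,46]}}

```text
t: 18.85
position: [0.5352, -0.1028, 0.1219]
orientation: [-180.0, -0.0, 62.3]
contact_force: [0.3, -0.1, 0.3]
gripper_width: 0.0459
grip_force: 0.0
```

>>> {"op": "send_rows", "data": {"dp": [[0.315,-0.318,0.005],[0.315,-0.318,0.005],[0.315,-0.318,0.005],[0.315,-0.318,0.005],[0.315,-0.318,0.005]], "angular": [[0,0,-0.907],[0,0,-0.907],[0,0,-0.907],[0,0,-0.907],[0,0,-0.907]], "claw": [46,46,46,46,46]}}

```text
t: 19.35
position: [0.5187, -0.0517, 0.1213]
orientation: [-180.0, -0.0, 89.5]
contact_force: [0.5, -0.9, -0.2]
gripper_width: 0.0458
grip_force: 0.0
```

>>> {"op": "send_rows", "data": {"dp": [[0.425,-0.139,0.005],[0.425,-0.139,0.005],[0.425,-0.139,0.005],[0.425,-0.139,0.005],[0.425,-0.139,0.005]], "angular": [[0,0,-0.907],[0,0,-0.907],[0,0,-0.907],[0,0,-0.907],[0,0,-0.907]], "claw": [46,46,46,46,46]}}

```text
t: 19.85
position: [0.5022, -0.0006, 0.1207]
orientation: [-180.0, -0.0, 116.7]
contact_force: [1.0, -0.1, -0.1]
gripper_width: 0.0459
grip_force: 0.0
```

>>> {"op": "send_rows", "data": {"dp": [[0.442,0.07,0.005],[0.442,0.07,0.005],[0.442,0.07,0.005],[0.442,0.07,0.005],[0.442,0.07,0.005],[0.442,0.07,0.005],[0.442,0.07,0.005],[0.442,0.07,0.005]], "angular": [[0,0,-0.907],[0,0,-0.907],[0,0,-0.907],[0,0,-0.907],[0,0,-0.907],[0,0,-0.907],[0,0,-0.907],[0,0,-0.907]], "claw": [46,46,46,46,46,46,46,46]}}

```text
t: 20.65
position: [0.4854, 0.0509, 0.1202]
orientation: [180.0, -0.0, 144.2]
contact_force: [0.1, -0.1, 0.1]
gripper_width: 0.0461
grip_force: 0.0
```

Run:
```python
from plan import *
from station import manip
s=manip.state();a=(s["position"],R.from_euler('xyz',s["orientation"],degrees=True));print(s["position"],s["orientation"])
C=np.array([.5386,.0132]);f=lambda C,r,w:C+r*np.array([np.cos(np.radians(w)),np.sin(np.radians(w))])
b=pose(*f(C,.066,144.4),.0355,144.4)
print(rel(a,b))
C2=np.array([.5394,.0168]);p=f(C2,.066,140.6)
# lead by 1 mm in the push direction (tool y), opening 24
y=np.array([np.sin(np.radians(140.6)),-np.cos(np.radians(140.6))]);print(p+.001*y)
for k in(.25,.5,.75,1):
  q=pose(*((1-k)*b[0][:2]+k*(p+.001*y)),.0355,144.4-3.8*k);print(rel(b,q))
```

```text
[0.4853876  0.05087755 0.12022249] [ 1.79998162e+02 -9.42253362e-04  1.44203231e+02]
([0.007, 0.003, 0.706], [0.0, -0.0, -0.007])
[0.48903431 0.05946495]
([0.003, 0.018, 0.0], [0.0, -0.0, 0.032])
([0.005, 0.037, 0.0], [0.0, -0.0, 0.063])
([0.008, 0.055, 0.0], [-0.0, -0.0, 0.095])
([0.01, 0.073, 0.0], [0.0, -0.0, 0.127])
```

>>> {"op": "send_rows", "data": {"dp": [[0.003,0,0.3],[0.003,0,0.6],[0.003,0,0.706],[0.003,0,0.706],[0.003,0,0.706],[0.003,0,0.706],[0.003,0,0.706],[0.003,0,0.706]], "angular": [[0,0,0],[0,0,0],[0,0,0],[0,0,0],[0,0,0],[0,0,0],[0,0,0],[0,0,0]], "claw": [46,46,46,46,40,30,24,24]}}

```text
t: 21.45
position: [0.4856, 0.0512, 0.0363]
orientation: [180.0, 0.1, 144.3]
contact_force: [-1.0, 0.2, -0.4]
gripper_width: 0.0247
grip_force: 0.0
```

>>> {"op": "send_rows", "data": {"dp": [[0.003,0.018,0],[0.005,0.037,0],[0.008,0.055,0],[0.01,0.073,0],[0.01,0.073,0],[0.01,0.073,0]], "angular": [[0,0,0.032],[0,0,0.063],[0,0,0.095],[0,0,0.127],[0,0,0.127],[0,0,0.127]], "claw": [24,24,24,24,24,24]}}

```text
t: 22.05
position: [0.4893, 0.0595, 0.0355]
orientation: [180.0, -0.0, 140.6]
contact_force: [0.2, -0.5, 0.1]
gripper_width: 0.0241
grip_force: 0.0
```

Run:
```python
from h import *
np.set_printoptions(precision=4,suppress=True)
S=cam("side");t,A=S[0],S[1:];s=manip.state();print(s["position"],s["orientation"],s["contact_force"])
E=[]
for a in(20.6,-99.4,140.6):
    X=np.r_[.5386+.068*np.cos(np.radians(a)),.0154+.068*np.sin(np.radians(a)),.027]
    c=cent(t,lambda i:130-i.mean(2),proj(X,*A),2.2);E.append(onz(c,.027,*A)[:2]);print(proj(X,*A),c)
E=np.array(E);C=E.mean(0);print("C",C,"r",np.hypot(*(E-C).T),"ang",np.degrees(np.arctan2(*(E-C).T[::-1])))
d=E[0]-E[1];print("ang of 0-1 minus 50.6-60..",np.degrees(np.arctan2(d[1],d[0])), "want", 20.6-99.4+120-1.2*0)
b=t[165:240,232:312,::-1];cv2.imwrite("pics/g1.png",cv2.resize(b,None,fx=8,fy=8,interpolation=cv2.INTER_CUBIC))
```

```text
[0.4892 0.0594 0.0355] [179.9742  -0.0111 140.5517] [ 0.5236 -0.4701  0.3756]
[244.9986 194.7282] [244.4641 194.4545]
[278.7514 188.3409] [278.2678 188.0127]
[274.0419 208.6868] [272.9486 208.9131]
C [0.5409 0.0159] r [0.0677 0.0694 0.0695] ang [ 19.8583 -99.2135 139.0978]
ang of 0-1 minus 50.6-60.. 50.74617548284336 want 41.19999999999999
```

View pics/g1.png

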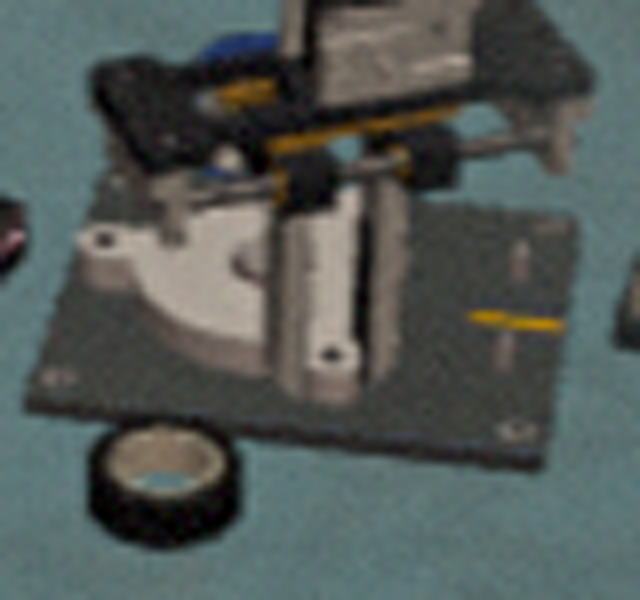

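The side view shows both fingers beside the ear at (330,355), and ear angles of about 20°, -99° and 140°, which is close to what is needed. I'll release and go to the keeper with tool yaw 133.9°, the half-turn equivalent.

>>> {"op": "send_rows", "data": {"dp": [[0,0,0],[0,0,0],[0,0,0],[0,0,0],[0,0,-0.3],[0,0,-0.6],[0,0,-0.75],[0,0,-0.75],[0,0,-0.75],[0,0,-0.75]], "angular": [[0,0,0],[0,0,0],[0,0,0],[0,0,0],[0,0,0],[0,0,0],[0,0,0],[0,0,0],[0,0,0],[0,0,0]], "claw": [28,36,46,46,46,46,46,46,46,46]}}

```text
t: 23.1
position: [0.4886, 0.0588, 0.1245]
orientation: [-179.9, -0.1, 140.5]
contact_force: [-0.4, -0.4, 0.0]
gripper_width: 0.0459
grip_force: 0.0
```

Run:
```python
from plan import *
from station import manip
s=manip.state();p=s["position"];y=s["orientation"][2];print(p,y)
line((*p,y),(.602,-.3065,.125,133.9),4)
```

```text
[0.48859658 0.05881981 0.12452332] 140.51670614120874
0 [-0.666, -0.437, -0.001] [-0.0, -0.0, 0.055]
1 [-0.679, -0.418, -0.001] [-0.0, -0.0, 0.055]
2 [-0.69, -0.398, -0.001] [0.0, -0.0, 0.055]
3 [-0.702, -0.378, -0.001] [0.0, -0.0, 0.055]
```

>>> {"op": "send_rows", "data": {"dp": [[-0.666,-0.437,0],[-0.666,-0.437,0],[-0.666,-0.437,0],[-0.666,-0.437,0]], "angular": [[0,0,0.055],[0,0,0.055],[0,0,0.055],[0,0,0.055]], "claw": [46,46,46,46]}}

```text
t: 23.5
position: [0.517, -0.0331, 0.1243]
orientation: [-179.9, -0.1, 138.8]
contact_force: [-0.6, 0.9, -0.3]
gripper_width: 0.0461
grip_force: 0.0
```

>>> {"op": "send_rows", "data": {"dp": [[-0.679,-0.418,0],[-0.679,-0.418,0],[-0.679,-0.418,0],[-0.679,-0.418,0]], "angular": [[0,0,0.055],[0,0,0.055],[0,0,0.055],[0,0,0.055]], "claw": [46,46,46,46]}}

```text
t: 23.9
position: [0.5455, -0.123, 0.1246]
orientation: [-180.0, -0.1, 137.2]
contact_force: [0.3, 1.3, -0.6]
gripper_width: 0.046
grip_force: 0.0
```

>>> {"op": "send_rows", "data": {"dp": [[-0.69,-0.398,0],[-0.69,-0.398,0],[-0.69,-0.398,0],[-0.69,-0.398,0]], "angular": [[0,0,0.055],[0,0,0.055],[0,0,0.055],[0,0,0.055]], "claw": [46,46,46,46]}}

```text
t: 24.3
position: [0.5741, -0.2134, 0.1248]
orientation: [180.0, -0.1, 135.6]
contact_force: [-0.2, 0.2, -0.8]
gripper_width: 0.0458
grip_force: 0.0
```

>>> {"op": "send_rows", "data": {"dp": [[-0.702,-0.378,0],[-0.702,-0.378,0],[-0.702,-0.378,0],[-0.702,-0.378,0],[-0.702,-0.378,0],[-0.702,-0.378,0],[-0.702,-0.378,0]], "angular": [[0,0,0.055],[0,0,0.055],[0,0,0.055],[0,0,0.055],[0,0,0.055],[0,0,0.055],[0,0,0.055]], "claw": [46,46,46,46,46,46,46]}}

```text
t: 25.0
position: [0.6028, -0.3049, 0.1257]
orientation: [180.0, -0.0, 134.0]
contact_force: [0.5, 0.7, 0.1]
gripper_width: 0.0461
grip_force: 0.0
```

Run:
```python
from plan import *
from h import *
np.set_printoptions(precision=4,suppress=True)
T=cam("top");t,A=T[0],T[1:]
E=[]
for a in(20.6,-99.4,140.6):
    X=np.r_[.5386+.068*np.cos(np.radians(a)),.0154+.068*np.sin(np.radians(a)),.028]
    c=cent(t,lambda i:150-i.mean(2),proj(X,*A),2.8);E.append(onz(c,.028,*A)[:2])
E=np.array(E);C=E.mean(0);print("C",C,"r",np.hypot(*(E-C).T),"ang",np.degrees(np.arctan2(*(E-C).T[::-1])))
s=manip.state();p=s["position"];print(p,s["orientation"],s["q"][6])
print(rel((p,R.from_euler('xyz',s["orientation"],degrees=True)),pose(.602,-.3065,.036,133.9)))
```

```text
C [0.5391 0.0159] r [0.0681 0.0682 0.0681] ang [  18.815  -101.1876  138.7588]
[ 0.6028 -0.3053  0.1258] [179.9865   0.0036 133.9935] 57.527871415184904
([-0.003, -0.012, 0.748], [0.0, 0.0, 0.003])
```

The flange now sits with its ear at 18.8° (1.8° over) and is centred. The notch is about 1.5 mm off the mark, which the tongue's 3 mm side clearance covers. Next I'll grasp the keeper.

>>> {"op": "send_rows", "data": {"dp": [[0,-0.008,0.3],[0,-0.008,0.6],[0,-0.008,0.74],[0,-0.008,0.74],[0,-0.008,0.74],[0,-0.008,0.74],[0,-0.008,0.74],[0,-0.008,0.74],[0,-0.008,0.74],[0,-0.008,0.74],[0,-0.008,0.74]], "angular": [[0,0,0],[0,0,0],[0,0,0],[0,0,0],[0,0,0],[0,0,0],[0,0,0],[0,0,0],[0,0,0],[0,0,0],[0,0,0]], "claw": [46,46,46,46,36,26,18,10,10,10,10]}}

```text
t: 26.15
position: [0.6024, -0.3072, 0.0377]
orientation: [180.0, 0.1, 133.9]
contact_force: [-0.8, 0.2, 9.0]
gripper_width: 0.0161
grip_force: 30.0
```

>>> {"op": "send_rows", "data": {"dp": [[0,0,0],[0,0,0],[0,0,-0.15],[0,0,-0.4],[0,0,-0.7],[0,0,-0.75],[0,0,-0.75],[0,0,-0.75]], "angular": [[0,0,0],[0,0,0],[0,0,0],[0,0,0],[0,0,0],[0,0,0],[0,0,0],[0,0,0]], "claw": [10,10,10,10,10,10,10,10]}}

```text
t: 26.95
position: [0.6014, -0.3069, 0.1263]
orientation: [-180.0, -0.0, 133.9]
contact_force: [0.2, -0.0, -2.1]
gripper_width: 0.0159
grip_force: 30.0
```

Run:
```python
from plan import *
from station import manip
s=manip.state();p=s["position"];y=s["orientation"][2];print(p,s["orientation"],s["gripper_width"],s["grip_force"])
line((*p,y),(.4485,-.0181,.13,200.6),4)
```

```text
[ 0.60143651 -0.30686342  0.12625232] [-1.79980339e+02 -4.15016531e-02  1.33917357e+02] 0.015926307561776487 29.99925523996353
0 [0.654, 0.188, -0.008] [-0.0, 0.0, -0.556]
1 [0.573, 0.368, -0.008] [-0.0, 0.0, -0.556]
2 [0.443, 0.517, -0.008] [0.0, 0.0, -0.556]
3 [0.277, 0.622, -0.008] [0.0, 0.0, -0.556]
```

>>> {"op": "send_rows", "data": {"dp": [[0.654,0.188,-0.008],[0.654,0.188,-0.008],[0.654,0.188,-0.008],[0.654,0.188,-0.008],[0.654,0.188,-0.008]], "angular": [[0,0,-0.556],[0,0,-0.556],[0,0,-0.556],[0,0,-0.556],[0,0,-0.556]], "claw": [10,10,10,10,10]}}

```text
t: 27.45
position: [0.5636, -0.2356, 0.1269]
orientation: [-180.0, -0.0, 150.5]
contact_force: [0.7, 0.2, -2.2]
gripper_width: 0.0157
grip_force: 30.0
```

>>> {"op": "send_rows", "data": {"dp": [[0.573,0.368,-0.008],[0.573,0.368,-0.008],[0.573,0.368,-0.008],[0.573,0.368,-0.008],[0.573,0.368,-0.008]], "angular": [[0,0,-0.556],[0,0,-0.556],[0,0,-0.556],[0,0,-0.556],[0,0,-0.556]], "claw": [10,10,10,10,10]}}

```text
t: 27.95
position: [0.526, -0.1638, 0.1284]
orientation: [-180.0, 0.0, 167.1]
contact_force: [-0.0, 0.3, -1.7]
gripper_width: 0.0154
grip_force: 30.0
```

>>> {"op": "send_rows", "data": {"dp": [[0.443,0.517,-0.008],[0.443,0.517,-0.008],[0.443,0.517,-0.008],[0.443,0.517,-0.008],[0.443,0.517,-0.008]], "angular": [[0,0,-0.556],[0,0,-0.556],[0,0,-0.556],[0,0,-0.556],[0,0,-0.556]], "claw": [10,10,10,10,10]}}

```text
t: 28.45
position: [0.488, -0.0916, 0.1295]
orientation: [180.0, 0.0, -176.2]
contact_force: [-0.1, -0.8, -1.0]
gripper_width: 0.0157
grip_force: 30.0
```

>>> {"op": "send_rows", "data": {"dp": [[0.277,0.622,-0.008],[0.277,0.622,-0.008],[0.277,0.622,-0.008],[0.277,0.622,-0.008],[0.277,0.622,-0.008],[0.277,0.622,-0.008],[0.277,0.622,-0.008],[0.277,0.622,-0.008]], "angular": [[0,0,-0.556],[0,0,-0.556],[0,0,-0.556],[0,0,-0.556],[0,0,-0.556],[0,0,-0.556],[0,0,-0.556],[0,0,-0.556]], "claw": [10,10,10,10,10,10,10,10]}}

```text
t: 29.25
position: [0.4492, -0.0185, 0.1305]
orientation: [180.0, -0.0, -159.4]
contact_force: [0.2, -0.6, -2.3]
gripper_width: 0.0157
grip_force: 30.0
```

Run:
```python
from plan import *
from h import *
s=manip.state();print(s["position"],s["orientation"],s["q"])
print(rel((s["position"],R.from_euler('xyz',s["orientation"],degrees=True)),pose(.4493,-.0178,.065,200.6)))
S=cam("side");T=cam("top")
c=lambda im,x,y,w,h,k:cv2.resize(im[y:y+h,x:x+w,::-1],None,fx=k,fy=k,interpolation=cv2.INTER_CUBIC)
cv2.imwrite("pics/k1.png",np.hstack([c(S[0],240,140,80,85,6),c(T[0],230,185,50,85,6)]))
```

```text
[ 0.44918136 -0.01853546  0.13046559] [ 1.79989326e+02 -1.96173917e-03 -1.59418553e+02] [ 28.84791868  13.77457838 -38.54149338 123.36311566  11.80781821
  46.39865311  93.49548675]
([-0.003, 0.005, 0.546], [0.0, -0.0, -0.001])
```

View pics/k1.png

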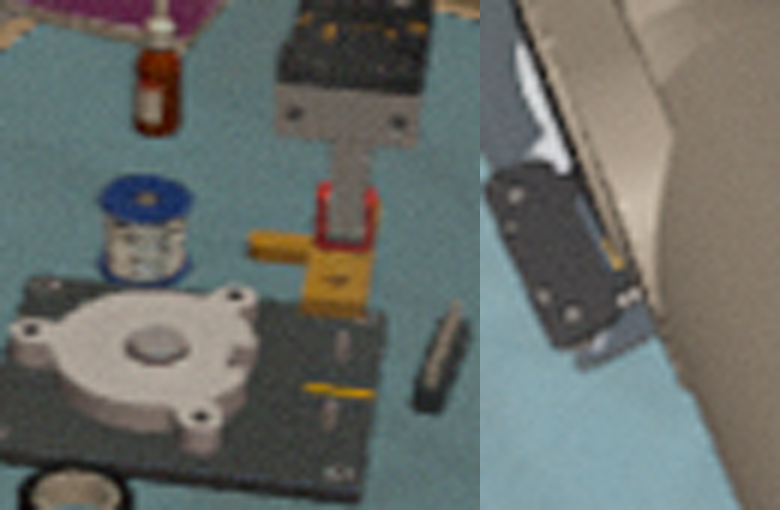

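The keeper is held level with its tongue towards the flange (side view, tongue at (275,247) and visible hole at (338,280)). I'll go down to just above the pins and check the hole against the pin.

>>> {"op": "send_rows", "data": {"dp": [[-0.003,0.004,0.2],[-0.003,0.004,0.4],[-0.003,0.004,0.5],[-0.003,0.004,0.5],[-0.003,0.004,0.5],[-0.003,0.004,0.5]], "angular": [[0,0,0],[0,0,0],[0,0,0],[0,0,0],[0,0,0],[0,0,0]], "claw": [10,10,10,10,10,10]}}

```text
t: 29.95
position: [0.4498, -0.0176, 0.0714]
orientation: [-180.0, 0.1, -159.4]
contact_force: [0.1, -0.5, -1.1]
gripper_width: 0.0158
grip_force: 30.0
```

Run:
```python
from plan import *
from h import *
np.set_printoptions(precision=4,suppress=True)
s=manip.state();p=s["position"];print(p,s["orientation"])
S=cam("side");A=S[1:];t=S[0]
d=np.radians(-159.4);ex=np.array([np.cos(d),np.sin(d),0]);ey=np.array([-ex[1],ex[0],0])
top=p[2]-.0277
for sg in(1,-1):
    X=np.r_[p[:2],top-.002]+sg*.032*ey;u=proj(X,*A);print(sg,u, "px per mm along x",(proj(X+.001*ex,*A)-u))
    try:
        c=cent(t,lambda i:130-i[...,0],u,2.5);Y=onz(c,top-.002,*A);print(c,"off in keeper x,y:",(Y-X)@ex,(Y-X)@ey)
    except Exception as e:print(e)
m=colour(t)["yel"];
# tongue: its tip in the side view, on plane of top face
ys,xs=np.nonzero(m[170:215,240:310]);P=np.array([onz((x+240,y+170),top,*A)-np.r_[p[:2],top] for x,y in zip(xs,ys)])
q=np.c_[P@ex,P@ey];q=q[(abs(q[:,1])<.006)&(q[:,0]<-.02)];print("tongue tip x",q[:,0].min() if len(q) else None,len(q))
cv2.imwrite("pics/k2.png",cv2.resize(t[160:220,250:320,::-1],None,fx=9,fy=9,interpolation=cv2.INTER_CUBIC))
```

```text
[ 0.4498 -0.0176  0.0714] [-179.9665    0.0673 -159.365 ]
1 [296.6936 191.001 ] px per mm along x [0.3109 0.0332]
[296.8621 191.1379] off in keeper x,y: 0.0006054847114263762 -0.0006980369218455331
-1 [294.8105 202.1053] px per mm along x [0.3222 0.0355]
[294.3258 202.4607] off in keeper x,y: -0.0012916707612305274 -0.002227421632293775
tongue tip x -0.046504333338063926 16
```

View pics/k2.png

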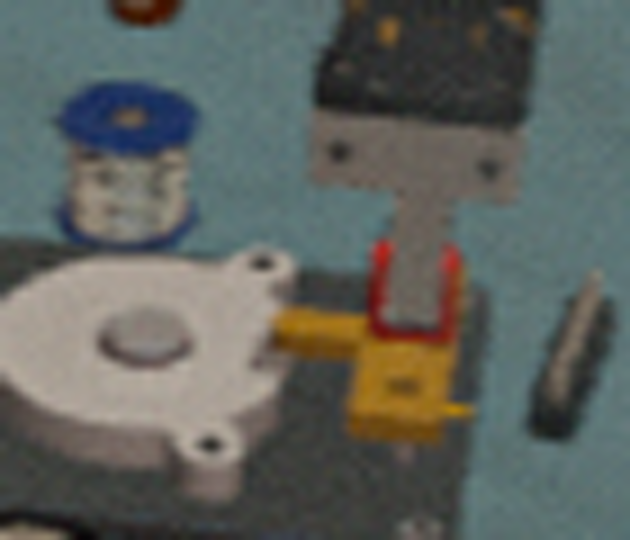

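The visible hole is at side (294.3,202.5), above the pin at about (294.4,209.5). I'll measure both more finely, in the same camera.

Run:
```python
from plan import *
from h import *
np.set_printoptions(precision=4,suppress=True)
s=manip.state();p=s["position"];o=s["orientation"];print(p,o)
S=[cam("side") for _ in range(4)];A=S[0][1:];t=np.mean([x[0] for x in S],0)
s0=cv2.imread("pics/side0.png")[:,:,::-1].astype(float)
t0=cv2.imread("pics/top0.png")[:,:,::-1].astype(float);TA=cam("top")[1:]
d=np.radians(-159.4);ex=np.array([np.cos(d),np.sin(d),0]);ey=np.array([-ex[1],ex[0],0]);O=np.array([.5385,.0156,0])
fx=lambda X:np.round(np.array([(X-O)@ex,(X-O)@ey])*1000,1)
w=lambda i:i[...,0]-i[...,2]*.95-8   # reddish grey pins
for u in((294.7,208.3),(296.56,197.06)):
    c=cent(s0,w,u,2.8);print("side pin",c,fx(onz(c,.020,*A)))
for u in((260.6,230.4),(282.2,220.4)):
    c=cent(t0,w,u,2.3);print("top pin",c,[fx(onz(c,z,*TA)) for z in(.022,.027)])
top=p[2]-.0277
c=cent(t,lambda i:135-i[...,0],(294.3,202.4),2.2);print("hole",c,[fx(onz(c,z,*A)) for z in(top,top-.003)])
# end face and top face of the plate: yellow columns by row
m=colour(np.clip(t,0,255).astype(np.uint8))["yel"]
for r in range(198,210):
    x=np.nonzero(m[r,282:302])[0]+282
    if len(x): print(r,x.min(),x.max())
print("tool",fx(p))
```

```text
[ 0.4498 -0.0176  0.0714] [-179.9609    0.0732 -159.3709]
side pin [294.694  208.0665] [ 95.8 -33.1]
side pin [296.3901 197.2253] [95.5 28.5]
top pin [260.7687 230.8759] [array([ 97.4, -32.3]), array([ 97.9, -32.5])]
top pin [281.9321 220.7962] [array([96.9, 30.7]), array([97.4, 30.3])]
hole [294.4561 202.501 ] [array([ 94. , -37.4]), array([ 93.7, -33. ])]
198 282 300
199 283 300
200 289 300
201 289 299
202 289 299
203 289 299
204 289 299
205 289 301
206 289 301
207 289 298
208 289 298
tool [94.7 -0.1]
```

Both cameras agree on a shift of about +1.8 mm along the tool's x. I'll go down in stages while watching the force.

>>> {"op": "send_rows", "data": {"dp": [[0.015,0.002,0],[0.015,0.002,0.03],[0.015,0.002,0.06],[0.015,0.002,0.08],[0.015,0.002,0.1],[0.015,0.002,0.1]], "angular": [[0,0,0],[0,0,0],[0,0,0],[0,0,0],[0,0,0],[0,0,0]], "claw": [10,10,10,10,10,10]}}

```text
t: 30.85
position: [0.4474, -0.0182, 0.0582]
orientation: [180.0, -0.0, -159.4]
contact_force: [2.1, -3.6, -3.4]
gripper_width: 0.0157
grip_force: 30.0
```

>>> {"op": "send_rows", "data": {"dp": [[0,0,0.02],[0,0,0.04],[0,0,0.055],[0,0,0.068],[0,0,0.068],[0,0,0.068]], "angular": [[0,0,0],[0,0,0],[0,0,0],[0,0,0],[0,0,0],[0,0,0]], "claw": [10,10,10,10,10,10]}}

```text
t: 31.45
position: [0.4475, -0.0182, 0.0503]
orientation: [-180.0, 0.0, -159.4]
contact_force: [3.1, -4.0, -5.0]
gripper_width: 0.016
grip_force: 30.0
```

>>> {"op": "send_rows", "data": {"dp": [[0,0,0.005],[0,0,0.008],[0,0,0.008],[0,0,0.008]], "angular": [[0,0,0],[0,0,0],[0,0,0],[0,0,0]], "claw": [10,10,10,10]}}

```text
t: 31.85
position: [0.4476, -0.0182, 0.0496]
orientation: [-180.0, 0.0, -159.4]
contact_force: [0.1, -4.2, 5.2]
gripper_width: 0.0159
grip_force: 30.0
```

>>> {"op": "send_rows", "data": {"dp": [[0,0,0],[0,0,0],[0,0,0],[0,0,0],[0,0,0]], "angular": [[0,0,0],[0,0,0],[0,0,0],[0,0,0],[0,0,0]], "claw": [18,22,26,26,26]}}

```text
t: 32.35
position: [0.4474, -0.0179, 0.0494]
orientation: [180.0, -0.0, -159.4]
contact_force: [-1.3, -1.0, -1.1]
gripper_width: 0.0262
grip_force: 0.0
```

>>> {"op": "send_rows", "data": {"dp": [[0,0,-0.1],[0,0,-0.3],[0,0,-0.7],[0,0,-1],[0,0,-1],[0,0,-1]], "angular": [[0,0,0],[0,0,0],[0,0,0],[0,0,0],[0,0,0],[0,0,0]], "claw": [26,26,26,26,26,26]}}

```text
t: 32.95
position: [0.4478, -0.0182, 0.1706]
orientation: [-179.9, 0.1, -159.4]
contact_force: [0.0, 0.3, -0.8]
gripper_width: 0.026
grip_force: 0.0
```

Run:
```python
from plan import *
from station import manip
s=manip.state();p=s["position"];y=s["orientation"][2]%360
line((*p,y),(.44,-.32,.20,170),3)
```

```text
0 [0.315, -0.777, -0.082] [0.0, -0.0, 0.34]
1 [0.173, -0.821, -0.082] [0.0, -0.0, 0.34]
2 [0.025, -0.838, -0.082] [0.0, -0.0, 0.34]
```

Contact was felt at the seat height. I'll move clear and look.

>>> {"op": "send_rows", "data": {"dp": [[0.315,-0.777,-0.2],[0.315,-0.777,-0.2],[0.315,-0.777,-0.2],[0.315,-0.777,-0.2],[0.315,-0.777,-0.2]], "angular": [[0,0,0.34],[0,0,0.34],[0,0,0.34],[0,0,0.34],[0,0,0.34]], "claw": [26,26,26,26,26]}}

```text
t: 33.45
position: [0.4445, -0.1176, 0.1926]
orientation: [179.9, -0.1, -169.5]
contact_force: [-0.2, -0.3, -0.8]
gripper_width: 0.0257
grip_force: 0.0
```

>>> {"op": "send_rows", "data": {"dp": [[0.173,-0.821,-0.082],[0.173,-0.821,-0.082],[0.173,-0.821,-0.082],[0.173,-0.821,-0.082],[0.173,-0.821,-0.082]], "angular": [[0,0,0.34],[0,0,0.34],[0,0,0.34],[0,0,0.34],[0,0,0.34]], "claw": [26,26,26,26,26]}}

```text
t: 33.95
position: [0.4425, -0.2173, 0.2028]
orientation: [179.9, -0.0, -179.6]
contact_force: [0.5, 0.9, -0.6]
gripper_width: 0.0261
grip_force: 0.0
```

>>> {"op": "send_rows", "data": {"dp": [[0.025,-0.838,-0.082],[0.025,-0.838,-0.082],[0.025,-0.838,-0.082],[0.025,-0.838,-0.082],[0.025,-0.838,-0.082],[0.025,-0.838,-0.082]], "angular": [[0,0,0.34],[0,0,0.34],[0,0,0.34],[0,0,0.34],[0,0,0.34],[0,0,0.34]], "claw": [26,26,26,26,26,26]}}

```text
t: 34.55
position: [0.4402, -0.318, 0.213]
orientation: [180.0, -0.0, 170.2]
contact_force: [-0.0, -0.5, -0.1]
gripper_width: 0.0261
grip_force: 0.0
```

Run:
```python
from h import *
np.set_printoptions(precision=4,suppress=True)
S=cam("side");T=cam("top");t,A=T[0],T[1:]
c=lambda im,x,y,w,h,k:cv2.resize(im[y:y+h,x:x+w,::-1],None,fx=k,fy=k,interpolation=cv2.INTER_CUBIC)
cv2.imwrite("pics/z1.png",np.hstack([c(T[0],220,155,80,90,5),c(S[0],232,175,80,90,5)]))
E=[]
for a in(18.8,-101.2,138.8):
    X=np.r_[.5386+.068*np.cos(np.radians(a)),.0154+.068*np.sin(np.radians(a)),.028]
    E.append(onz(cent(t,lambda i:150-i.mean(2),proj(X,*A),2.8),.028,*A)[:2])
E=np.array(E);C=E.mean(0);print("C",C,"ang",np.degrees(np.arctan2(*(E-C).T[::-1])))
```

```text
C [0.5391 0.0159] ang [  18.8314 -101.1906  138.7836]
```

View pics/z1.png

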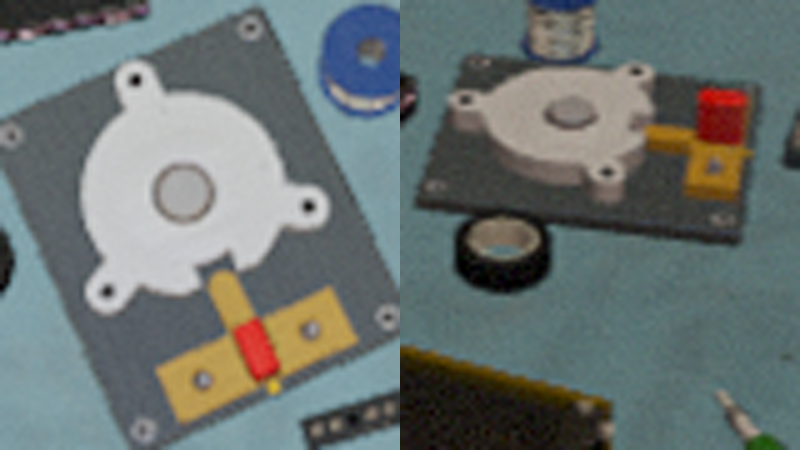

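The picture shows pins through both holes, the tongue in the notch and the keeper flat. The flange has not moved and the gripper is clear.

```bash
python3 -c "from station import manip;print(manip.hand_in())"
```

```text
the job is handed in; nothing more can be done
None
```

The job is handed in: the flange is turned to the mark (about 1.8° past it by my last measurement), and the middle keeper is flat over both pins with its tongue in the notch. The arm finished clear at 34.6 s, and I saw no other item moved.

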